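Index the jeweller's dividing table to its long line

ROBOT

A 6-joint arm with a two-finger parallel gripper is mounted at the origin on the work surface. World frame = base frame: x ahead of the robot, y to its left, z up, the work surface at z = 0. Lengths are in m, angles in rad, forces in N, time in s.
With the tool pointing down it reaches from about 0.425 to 0.95 m from the base axis. Payload 3.5 kg.
Tool frame: the origin (TCP) lies between the finger pads; the fingertips stand 11 mm ahead of it and the grasp point (between the pads) lies 8 mm behind it (ctrl.tcp_to_tips is the distance from the TCP to the fingertips, in m); z points along the fingers, y is the direction in which the jaws open and shut (so a half turn about z gives the same grasp; the last joint's range is limited). The gripper opens to 85 mm and grips with 20 to 120 N. Pads are 22 mm wide; open, the fingers measure 114 mm over their backs; the gripper's body (76 mm by 85 mm) begins 54 mm behind the grasp point. The pads swing forward as they close: fully open they stand 13 mm farther back than shut.
Start: joints at [1.197, 0.286, 1.577, -0, 1.279, -0.15], TCP at [0.15, 0.658, 0.242] pointing down, gripper open.
Joint ranges: [-2.77, 2.77], [-0.9, 2.22], [0.21, 2.48], [-1.53, 4.67], [0.24, 2.81], [-2.84, 2.84]. Speed limits (rad/s): [2.79, 2.79, 3.14, 3.14, 3.14, 3.14].

INTERFACE

Orientations are given as a unit quaternion [x, y, z, w].
In Python, from plant import monitor, vision, workorder, ctrl gives the robot as it stands.
- The arm moves only by the tool jog_arm, never from a script. Its argument "series" is a list of rows, each a list of 4 numbers: the shift along the tool's x, y, z in m, then the turn about the tool's z in rad. In form: [[tx, ty, tz, spin], ...]. A call has exactly 8 rows; each row shifts and turns the pose as measured when the row begins, along the tool's axes as they then stand; what a row does not reach is not made up. A row lasts 1/12 s, in which the tool goes at most 41.7 mm and 7.16 degrees, less where a joint would pass 70% of its speed; a pose out of reach is approached as far as the arm can. A call is refused whole if a number of a shift passes 0.0417 or a number of a turn 0.125, either way. A call with a gripper value outside its range is refused whole. "grip" is the finger opening in m, from 0 to 0.0854, set as the call begins (left out, the last holds). The fingers move at their own pace and stop on an object; "grip_force" is the grip in N (left out, the last holds). Time passes only in rows, so rows that do not move let the fingers close, or fill a call up. It gives the time, the measured TCP pose, the force and the opening at its end, in the units of the state.
- monitor.get_state(): the state, without advancing time (a new reading comes with each control period).
- vision.read_camera(name): name is "side" or "top"; returns the picture (400x640x3 uint8, red, green, blue); there is no depth.
- vision.get_calibration(name): a dict with "vfov" (degrees; the focal length in pixels is half the picture's height over the tangent of half this angle, whatever the lens; pixels are square), "cx", "cy" (the principal point, pixels), "R" (3x3) and "t" (3): a world point X has camera coordinates R X + t. Camera axes: x right, y down, z forward; pixel columns grow to the right and rows downward; lengths in m; the calibration is good to about 2 mm. A picture is of the moment at which its call begins. get_calibration takes no time and is no camera call.
- workorder.sign_off(): hands the job in, once; it reports no verdict.
The state is a dict: "time": time; "qpos": joint angles; "dq": joint speeds; "joint_efforts": joint torques, N m; "eef_pos": TCP position; "tcp_rot": TCP orientation; "contact_force": force on the tool from outside, world axes, zero at the start; "wrist_torque": the same for the moment, N m; "opening": opening from 0.0 (shut) to 1.0 (fully open).
Only numpy, scipy, OpenCV 4.12 (cv2) and the standard library are available. Lean on these libraries where they do the work, as an engineer would, in place of code of your own. Each camera call takes 0.05 s, during which the arm holds its last target.

TASK

Turn the dial of the small dividing table by pushing its upright peg round with the fingertips until the dial's index mark lines up with the one long line on the scale ring, then back away from it. Do not take the peg between the fingers; leave the brass ring lying on the spindle, and do not disturb the jar, the loupe and the file beside it.

Things in the scene. Friction and masses are not known exactly. Their poses are not given: they have to be found in the camera images.
- dial_centre (a point): Centre of the dial's top face, on its upright axis, 40 mm above the bench. The flat steel dial (125 mm across) lies flush inside a fixed flat aluminium scale ring (178 mm across) on a round grey housing fixed to the bench. A spindle on the axis (32 mm across at its shoulder, 16 mm across above) rises 22 mm above the dial's face.
- peg_mid (a point): Middle of the upright steel peg of the dial (half-way up, on its own axis, 59 mm above the bench). The peg is 14 mm across and stands 38 mm tall on the dial's face, its top 78 mm above the bench, 48 mm from the dial's axis, on the side directly opposite the index mark. It turns with the dial.
- index_mark (a point): Outer end of the dial's index mark, 64 mm from the dial's axis, at the gap between dial and scale ring. The mark is a single dark radial line, 3 mm wide and 29 mm long, on the dial's face. It turns with the dial.
- long_line (a point): Inner end of the one long line of the scale ring, 64 mm from the dial's axis, at the gap between dial and scale ring. The line is dark, radial, 3 mm wide and 22 mm long, on the fixed ring; the ring's 23 other lines (every 15 degrees) are only 6 mm long and 1.4 mm wide. When the dial is set, index_mark lies on this point.
- band_centre (a point): Centre of the loose brass finger-ring blank (25 mm across, 9 mm high, with 18.4 mm hole) lying flat round the spindle on the dial's axis, its centre 49.5 mm above the bench. To stay there.
- jar_mid (a point): Middle of a small amber glass jar with metal lid, 48 mm across and 50 mm high, standing loose beside the dividing table. Bystander.
- loupe_mid (a point): Middle of a black loupe, 34 mm across and 31 mm high, standing loose beside the dividing table. Bystander.
- file_mid (a point): Point in a small file with a wooden handle, 180 mm long, 16 mm wide, 14 mm high, lying loose beside the dividing table (15 mm from its middle towards the handle). Bystander.
- dial: The dial itself; its origin lies on its axis at the dial's underside, 29 mm above the bench, z up, x pointing from the axis along the index mark. It turns either way about the vertical axis, with no stop within a full turn; steady friction (about 2 N of push at the peg) keeps it where it is left.

How it is judged:
On the way:
1. the fingers push the peg (contact force between the fingers and dial_peg above 0.3 N), for 0.1 s.
At the end, for the whole second after the job is handed in: The outer end of the index mark lies within 3 mm of the inner end of the long line (about 2.7 degrees), the dial is at rest, and the brass ring lies on the spindle (horizontal distance between index_mark and long_line below 0.003 m and angular speed of dial below 0.02 rad/s and horizontal distance between band_centre and dial_centre below 0.004 m and height (world z) of band_centre below 0.053 m); the robot touches nothing.
It fails at once if the peg is taken between the fingers (horizontal distance between the grasp point and peg_mid below 0.009 m and height (world z) of the grasp point below 0.09 m and contact force between the fingers and dial_peg above 0.3 N).
It fails at once if the brass ring is lifted off its seat (by more than 5 mm) (height (world z) of band_centre above 0.0545 m).
It fails at once if the jar, loupe or file is moved by more than 12 mm (distance of any of jar_mid, loupe_mid, file_mid from where it was at the start of the episode above 0.012 m).
It also fails if it takes over 72 s, if anything falls off the work surface, if the arm or the gripper's body presses on something with over 40 N, if the wrist force passes 120 N, or if a joint passes its speed limit or range.

## Working session

There is one attempt and no reset: what is moved stays moved. The work goes in short steps, Python scripts to look and compute and a tool call to move; the robot and the scene stay as the last step left them, time stands still between calls to the robot, and variables do not carry over. Pictures are saved under pics/ and viewed, and the job is handed in when it is done.

Besides the shell and the picture viewer there is one more tool, called as name([rows], argument=value, ...), one row to a line, values as JSON. jog_arm: Moves the arm, as the interface text tells. Its arguments: {"type":"object","properties":{"series":{"type":"array","items":{"type":"array","items":{"type":"number"}}},"grip":{"type":"number"},"grip_force":{"type":"number"}},"required":["series"]}

```bash
mkdir -p pics; ls; python3 - <<'E'
from plant import monitor, vision, workorder, ctrl
import cv2
print(monitor.get_state(), ctrl.tcp_to_tips)
for n in("top","side"):
    im=vision.read_camera(n); cv2.imwrite(f"pics/{n}0.png",im[:,:,::-1]); print(n,vision.get_calibration(n))
E
```

```text
pics
{'time': 0.0, 'qpos': array([ 1.19699587e+00,  2.87224075e-01,  1.57821379e+00,  2.76870893e-05,
        1.27858507e+00, -1.49984320e-01]), 'dq': array([ 0.00062335, -0.00020916, -0.00168446,  0.00062329, -0.00215049,
        0.00080801]), 'joint_efforts': array([-7.14083690e-04, -4.05988812e+01, -2.92625427e+01, -1.62735332e-04,
        5.84434223e-03,  1.56898281e-07]), 'eef_pos': array([0.14953511, 0.65756945, 0.24088828]), 'tcp_rot': array([ 1.11678531e-01,  9.93743644e-01, -1.17027867e-03, -3.27411543e-04]), 'contact_force': array([0.66963661, 0.62961824, 0.23980225]), 'wrist_torque': array([0.01138006, 0.01643136, 0.01386105]), 'opening': 0.9995055456430599} 0.011
top {'vfov': 54.440069780746654, 'cx': 318.1605908837115, 'cy': 198.5214272799428, 'R': array([[-0.02644286, -0.9995266 , -0.0157272 ],
       [-0.98161697,  0.02893748, -0.18865509],
       [ 0.18902089,  0.01044951, -0.98191747]]), 't': array([0.06695717, 0.6000166 , 0.64205443])}
side {'vfov': 51.53639867054914, 'cx': 322.38048631624906, 'cy': 202.96924409030757, 'R': array([[-0.98611938, -0.1648013 ,  0.02022644],
       [-0.11265527,  0.5746019 , -0.81064261],
       [ 0.12197281, -0.801669  , -0.5851918 ]]), 't': array([0.61675416, 0.11798611, 0.88472312])}
```

View pics/top0.png

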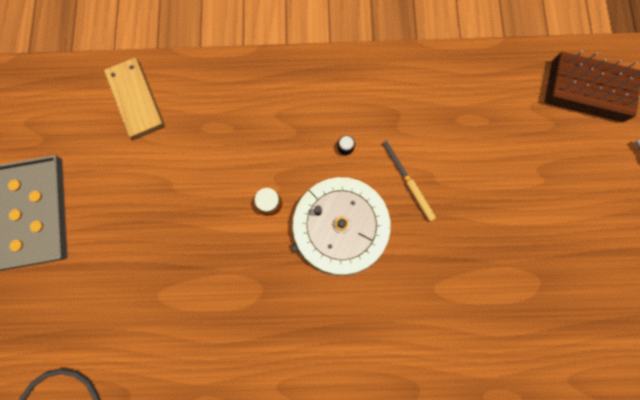

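View pics/side0.png

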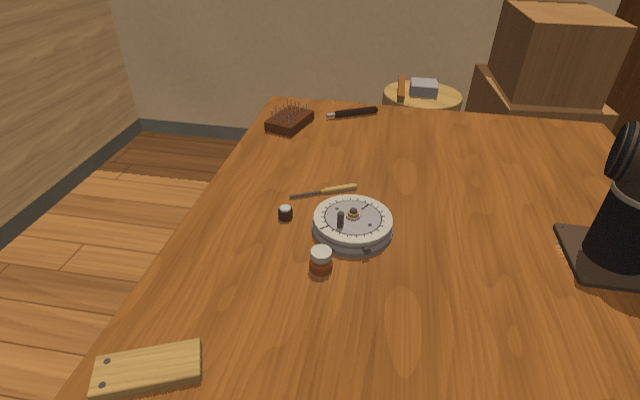

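The top view shows the dial at about (342,225), the peg at (318,211), the index mark near (366,238) and the long line near (313,194). The jar is at (266,200), the loupe at (346,145) and the file at (408,180). The side view agrees with this. Next I'll measure precisely.

```bash
cat > h.py <<'E'
import numpy as np, cv2
from plant import monitor, vision, ctrl
def cam(n):
    c=vision.get_calibration(n); f=200/np.tan(np.radians(c['vfov']/2)); return f,c['cx'],c['cy'],np.array(c['R']),np.array(c['t'])
def ray(n,u,v,z):
    f,cx,cy,R,t=cam(n); C=-R.T@t; d=R.T@np.array([(u-cx)/f,(v-cy)/f,1]); return C+d*(z-C[2])/d[2]
def proj(n,X):
    f,cx,cy,R,t=cam(n); p=R@np.asarray(X)+t; return np.array([cx+f*p[0]/p[2],cy+f*p[1]/p[2]])
def shot(n,name):
    im=vision.read_camera(n)[:,:,::-1].copy(); cv2.imwrite(f"pics/{name}.png",im); return im
E
python3 - <<'E'
from h import *
im=cv2.imread("pics/top0.png")
hsv=cv2.cvtColor(im,cv2.COLOR_BGR2HSV)
m=((hsv[...,1]<60)&(hsv[...,2]>120)).astype(np.uint8)*255
m=cv2.morphologyEx(m,cv2.MORPH_CLOSE,np.ones((3,3)))
for c in cv2.findContours(m,cv2.RETR_EXTERNAL,cv2.CHAIN_APPROX_NONE)[0]:
    if cv2.contourArea(c)>100:
        print(cv2.contourArea(c),cv2.boundingRect(c),cv2.fitEllipse(c))
        if cv2.contourArea(c)>3000:
            P=np.array([ray("top",u,v,.04) for u,v in c[:,0,:]])[:,:2]
            (x,y),r=cv2.minEnclosingCircle(P.astype(np.float32)); 
            A=np.c_[2*P,np.ones(len(P))];s=np.linalg.lstsq(A,(P**2).sum(1),rcond=None)[0]
            print("fit",s[:2],np.sqrt(s[2]+s[:2]@s[:2]), "enc",x,y,r)
cv2.imwrite("pics/c0.png",cv2.resize(im[125:285,240:440],None,fx=4,fy=3.75 and 4,interpolation=cv2.INTER_CUBIC)[:600])
im=cv2.imread("pics/side0.png")
cv2.imwrite("pics/c1.png",cv2.resize(im[180:280,270:410],None,fx=5,fy=5,interpolation=cv2.INTER_CUBIC))
E
```

```text
367.0 (255, 189, 23, 22) ((266.35516357421875, 199.45144653320312), (21.512502670288086, 21.824270248413086), 113.32108306884766)
7220.0 (293, 178, 97, 97) ((341.0211181640625, 225.79925537109375), (95.64806365966797, 96.1313247680664), 92.73490142822266)
fit [0.55534431 0.01020961] 0.08743840287018048 enc 0.5558556318283081 0.01090599037706852 0.08904633671045303
5285.0 (0, 160, 60, 108) ((28.54461097717285, 215.54598999023438), (67.1708755493164, 111.38703155517578), 3.392644166946411)
fit [0.59366408 0.58735761] 0.08356027175392415 enc 0.594937801361084 0.5899959802627563 0.10642595589160919
135.0 (339, 136, 15, 14) ((345.9519958496094, 142.7058868408203), (12.749531745910645, 13.711925506591797), 93.04886627197266)
```

View pics/c0.png

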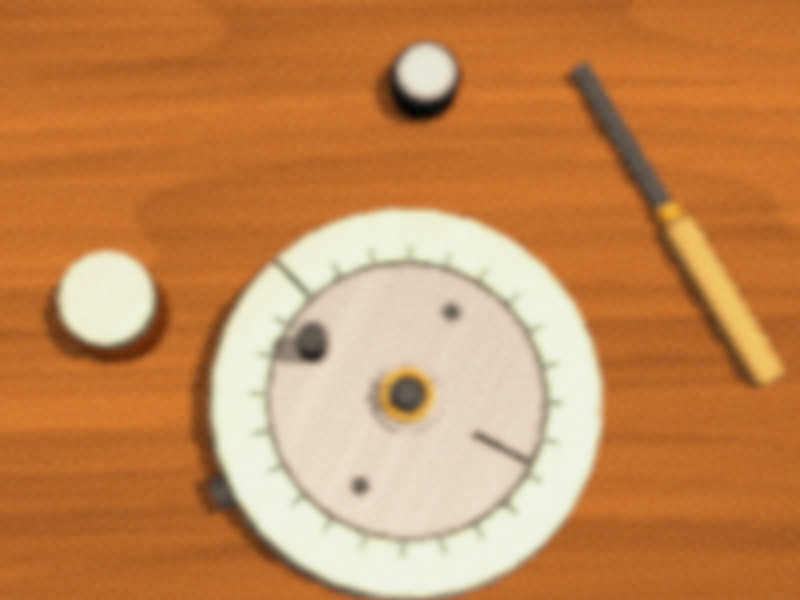

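View pics/c1.png

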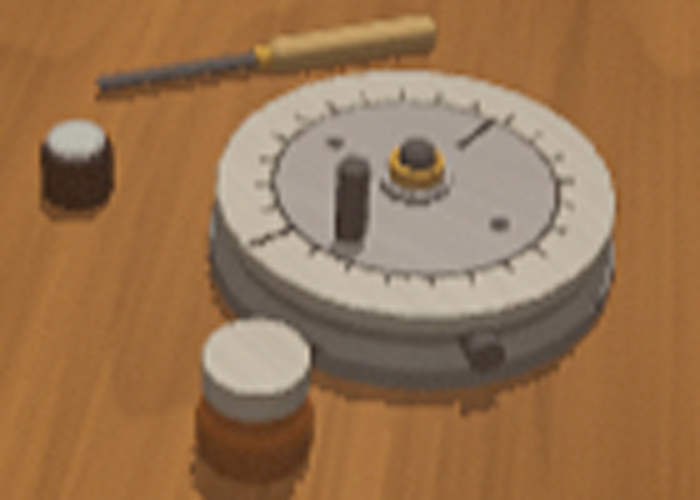

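```bash
cat >> h.py <<'E'
def c2p(x,y): return (x+.5)/4-.5+240,(y+.5)/4-.5+125
def polar(im,c,n="top"):
    # darkness on plane z=.04 vs angle for radial bands around c
    g=cv2.cvtColor(im,cv2.COLOR_BGR2GRAY).astype(np.float32)
    th=np.radians(np.arange(0,360,.5))
    def prof(r0,r1):
        rs=np.arange(r0,r1,.001); uv=np.array([[proj(n,[c[0]+r*np.cos(t),c[1]+r*np.sin(t),.04]) for t in th] for r in rs]).astype(np.float32)
        return cv2.remap(g,uv[...,0],uv[...,1],cv2.INTER_CUBIC).mean(0)
    return np.degrees(th),prof
def dip(th,p,a0,w=8):
    d=(th-a0+180)%360-180; s=abs(d)<w
    q=np.median(p[s])-p[s]; q=np.clip(q-0.3*q.max(),0,None); return a0+(q*d[s]).sum()/q.sum(), q.max()
E
python3 - <<'E'
from h import *
im=cv2.imread("pics/top0.png")
# gap circle: dark ring at r=64; fit centre from rays of minima
g=cv2.cvtColor(im,cv2.COLOR_BGR2GRAY).astype(np.float32)
c=np.array([.5555,.0105])
for it in range(4):
    P=[];
    for t in np.radians(np.arange(0,360,3)):
        rs=np.arange(.054,.068,.0003)
        uv=np.array([proj("top",[c[0]+r*np.cos(t),c[1]+r*np.sin(t),.04]) for r in rs],np.float32)
        v=cv2.remap(g,uv[None,:,0],uv[None,:,1],cv2.INTER_CUBIC)[0]
        r=rs[v.argmin()]
        if .055<r<.0675:P.append(c+r*np.array([np.cos(t),np.sin(t)]))
    P=np.array(P);k=np.ones(len(P),bool)
    for _ in range(3):
        A=np.c_[2*P,np.ones(len(P))];s=np.linalg.lstsq(A[k],(P[k]**2).sum(1),rcond=None)[0];R=np.sqrt(s[2]+s[:2]@s[:2])
        e=abs(np.hypot(*(P-s[:2]).T)-R);k=e<.0015
    c=s[:2];print(c,R,k.sum(),len(P))
th,prof=polar(im,c)
for nm,(a,b) in dict(idx=(.037,.059),line=(.074,.085)).items():
    p=prof(a,b); i=np.argsort(p)[:12]; print(nm,th[i],p[i].round())
print("spindle top",ray("top",*c2p(407,393),.062),"peg top",ray("top",*c2p(312,340),.078))
print("jar",ray("top",266.35,199.45,.05),"loupe",ray("top",345.95,142.7,.031))
for q in [(583,72),(668,212),(768,375)]: print("file",ray("top",*c2p(*q),.008))
f=lambda x,y:((x+.5)/5-.5+270,(y+.5)/5-.5+180)
print("side peg top",ray("side",*f(354,163),.078),"spindle",ray("side",*f(421,148),.062),"jar",ray("side",*f(256,353),.05),"loupe",ray("side",*f(78,138),.031))
E
```

```text
Traceback (most recent call last):
  File "h.py", line 8, in proj
    f,cx,cy,R,t=cam(n); p=R@np.asarray(X)+t; return np.array([cx+f*p[0]/p[2],cy+f*p[1]/p[2]])
                ~~~^^^
  File "h.py", line 4, in cam
    c=vision.get_calibration(n); f=200/np.tan(np.radians(c['vfov']/2)); return f,c['cx'],c['cy'],np.array(c['R']),np.array(c['t'])
ValueError: time passes only in moves, steps and waits
```

```bash
sed -i 's/^def cam/import functools\n@functools.cache\ndef cam/' h.py
cat > meas.py <<'E'
from h import *
def centre(im,c):
    g=cv2.cvtColor(im,cv2.COLOR_BGR2GRAY).astype(np.float32)
    for it in range(4):
        P=[]
        for t in np.radians(np.arange(0,360,3)):
            rs=np.arange(.054,.068,.0003)
            uv=np.array([proj("top",[c[0]+r*np.cos(t),c[1]+r*np.sin(t),.04]) for r in rs],np.float32)
            v=cv2.remap(g,uv[None,:,0].copy(),uv[None,:,1].copy(),cv2.INTER_CUBIC)[0]
            r=rs[v.argmin()]
            if .055<r<.0675:P.append(c+r*np.array([np.cos(t),np.sin(t)]))
        P=np.array(P);k=np.ones(len(P),bool)
        for _ in range(3):
            A=np.c_[2*P,np.ones(len(P))];s=np.linalg.lstsq(A[k],(P[k]**2).sum(1),rcond=None)[0];R=np.sqrt(s[2]+s[:2]@s[:2])
            e=abs(np.hypot(*(P-s[:2]).T)-R);k=e<.0015
        c=s[:2]
    print("centre",c,R,k.sum(),len(P)); return c
E
python3 - <<'E'
from meas import *
im=cv2.imread("pics/top0.png")
c=centre(im,np.array([.5555,.0105]))
th,prof=polar(im,c)
for nm,(a,b) in dict(idx=(.037,.059),line=(.074,.085)).items():
    p=prof(a,b); i=np.argsort(p)[:12]; print(nm,th[i],p[i].round())
    print(dip(th,p,th[i[0]]))
print("spindle top",ray("top",*c2p(407,393),.062),"peg top",ray("top",*c2p(312,340),.078))
print("jar",ray("top",266.35,199.45,.05),"loupe",ray("top",345.95,142.7,.031))
for q in [(583,72),(668,212),(768,375)]: print("file",ray("top",*c2p(*q),.008))
f=lambda x,y:((x+.5)/5-.5+270,(y+.5)/5-.5+180)
print("side peg top",ray("side",*f(354,163),.078),"spindle",ray("side",*f(421,148),.062),"jar",ray("side",*f(256,353),.05),"loupe",ray("side",*f(78,138),.031))
E
```

```text
centre [0.55625475 0.00976833] 0.06300584819044584 113 113
idx [62.5 62.  63.  61.5 61.  63.5 60.5 60.  64.  59.5 64.5 59. ] [109. 110. 110. 110. 111. 112. 112. 114. 114. 116. 118. 118.]
(np.float64(61.908816452000394), np.float32(9.322355))
line [41.5 41.  42.  40.5 42.5 40.  43.  39.5 43.5 39.  44.  38.5] [162. 164. 171. 177. 188. 195. 207. 212. 221. 224. 230. 231.]
(np.float64(41.34580629582092), np.float32(51.95997))
spindle top [0.55584765 0.01031075 0.062     ] peg top [0.57813275 0.05139747 0.078     ]
jar [0.60418524 0.14469351 0.05      ] loupe [ 0.71431432 -0.00577972  0.031     ]
file [ 0.71987864 -0.08524449  0.008     ]
file [ 0.64746602 -0.12219341  0.008     ]
file [ 0.56641113 -0.164035    0.008     ]
side peg top [0.58004392 0.05208763 0.078     ] spindle [0.55471963 0.01456228 0.062     ] jar [0.60534521 0.1451685  0.05      ] loupe [ 0.71396592 -0.00460827  0.031     ]
```

jog_arm([
  [-0.012,-0.011,0,0],
  [-0.024,-0.022,0,0],
  [-0.024,-0.022,0,0],
  [-0.024,-0.022,0,0],
  [-0.024,-0.022,0,0],
  [-0.024,-0.022,0,0],
  [-0.024,-0.022,0,0],
  [-0.024,-0.022,0,0],
], grip=0, grip_force=30)

```text
time: 0.77
eef_pos: [0.288, 0.4511, 0.2348]
tcp_rot: [0.106, 0.994, -0.004, -0.003]
contact_force: [0.5, 0.1, 0.6]
opening: 0.004
```

jog_arm([
  [-0.024,-0.022,0,0.08],
  [-0.024,-0.022,0,0],
  [-0.024,-0.022,0,0],
  [-0.024,-0.022,0,0],
  [-0.024,-0.022,0,0],
  [-0.024,-0.022,0,0],
  [-0.024,-0.022,0,0],
  [-0.012,-0.011,0,0],
])

```text
time: 1.43
eef_pos: [0.4173, 0.2282, 0.2322]
tcp_rot: [0.148, 0.989, -0.007, -0.004]
contact_force: [0.6, 0.4, 0.5]
opening: 0.0
```

jog_arm([
  [-0.026,-0.016,0,0],
  [-0.03,-0.018,0,0],
  [-0.03,-0.018,0,0],
  [-0.03,-0.018,0,0],
  [-0.03,-0.018,0,0],
  [-0.03,-0.018,0,0],
  [-0.03,-0.018,0,0],
  [-0.02,-0.01,0,0],
])

```text
time: 2.1
eef_pos: [0.5971, 0.022, 0.2281]
tcp_rot: [0.149, 0.989, -0.007, -0.007]
contact_force: [0.1, -0.1, 0.2]
opening: -0.0
```

jog_arm([
  [0,0,0,0.12],
  [0,0,0,0.12],
  [0,0,0,0.12],
  [0,0,0,0.12],
  [0,0,0,0.12],
  [0,0,0,0.12],
  [0,0,0,0.12],
  [0,0,0,0.12],
])

```text
time: 2.77
eef_pos: [0.5983, 0.015, 0.2214]
tcp_rot: [0.605, 0.796, -0.012, -0.007]
contact_force: [0.2, 0.0, -0.7]
opening: 0.004
```

jog_arm([
  [0,0,0,0.12],
  [0,0,0,0.12],
  [0,0,0,0.12],
  [0,0,0,0.12],
  [0,0,0,0.12],
  [0,0,0,0.12],
  [0,0,0,0.12],
  [0,0,0,0.12],
])

```text
time: 3.43
eef_pos: [0.5949, 0.0153, 0.2155]
tcp_rot: [0.913, 0.408, -0.018, -0.003]
contact_force: [-0.1, -0.4, -0.0]
opening: 0.003
```

```bash
cat >> h.py <<'E'
from scipy.spatial.transform import Rotation as Rot
C=np.array([.556,.010])
def where(tgt=None):
    s=monitor.get_state(); R=Rot.from_quat(s['tcp_rot']).as_matrix(); p=s['eef_pos']
    a=np.degrees(np.arctan2(R[1,0],R[0,0])); d=p[:2]-C
    print('t',round(s['time'],2),'p',p.round(4),'alpha',a.round(2),'r',np.hypot(*d).round(4),'phi',np.degrees(np.arctan2(d[1],d[0])).round(2),'zaxis',R[:,2].round(3),'F',s['contact_force'].round(2),'j6',s['qpos'][5].round(3))
    if tgt is not None: print('tool delta',(R.T@(np.array(tgt)-p)).round(4))
E
python3 -c "
from h import *
where([.5964,.0247,.2])"
```

```text
t 3.43 p [0.5949 0.0153 0.2155] alpha 48.25 r 0.0393 phi 7.8 zaxis [-0.036 -0.009 -0.999] F [-0.13 -0.35 -0.  ] j6 0.595
tool delta [ 0.0084 -0.0048  0.0154]
```

jog_arm([
  [0.001,-0.001,0.012,0.08],
  [0.001,-0.001,0.012,0.08],
  [0.001,-0.001,0.012,0.08],
  [0.001,-0.001,0.012,0.08],
  [0.001,-0.001,0.012,0.08],
  [0.001,-0.001,0.012,0.08],
  [0.001,0,0.012,0.02],
  [0,0,0,0],
])

```text
time: 4.1
eef_pos: [0.5917, 0.0238, 0.1249]
tcp_rot: [0.988, 0.155, -0.021, 0.001]
contact_force: [-0.4, -0.1, -0.4]
opening: -0.002
```

```bash
python3 -c "
from h import *
where([.5964,.0247,.067])
shot('top','top1')"
```

```text
t 4.1 p [0.5917 0.0238 0.1249] alpha 17.84 r 0.0382 phi 21.19 zaxis [-0.041 -0.008 -0.999] F [-0.38 -0.09 -0.38] j6 1.141
tool delta [0.0072 0.0009 0.0576]
```

View pics/top1.png

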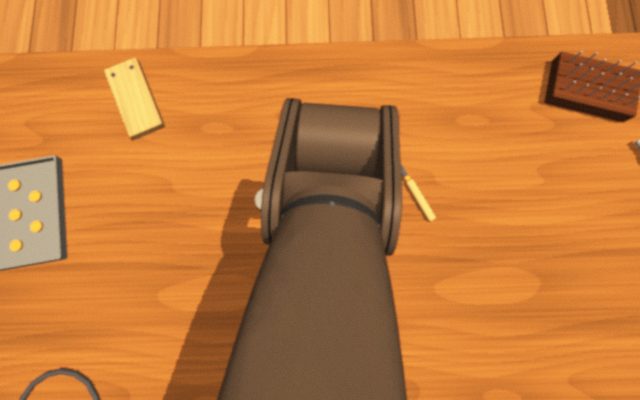

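The arm hides the dial from the top camera, so I'll track with the side view.

jog_arm([
  [0.001,0,0.008,0],
  [0.001,0,0.008,0],
  [0.001,0,0.008,0],
  [0.001,0,0.008,0],
  [0.001,0,0.008,0],
  [0.001,0,0.005,0],
  [0.002,0,0.003,0],
  [0.001,0,0,0],
])

```text
time: 4.82
eef_pos: [0.6008, 0.026, 0.0752]
tcp_rot: [0.988, 0.156, -0.019, 0.002]
contact_force: [-0.2, 0.1, 0.1]
opening: 0.001
```

```bash
python3 -c "
from h import *
where([.5964,.0247,.067])
im=shot('side','side1')
cv2.imwrite('pics/c2.png',cv2.resize(im[130:280,270:430],None,fx=4,fy=4,interpolation=cv2.INTER_CUBIC))"
```

```text
t 4.82 p [0.6008 0.026  0.0752] alpha 18.01 r 0.0476 phi 19.6 zaxis [-0.037 -0.009 -0.999] F [-0.16  0.12  0.09] j6 1.145
tool delta [-0.0043 -0.0001  0.0083]
```

View pics/c2.png

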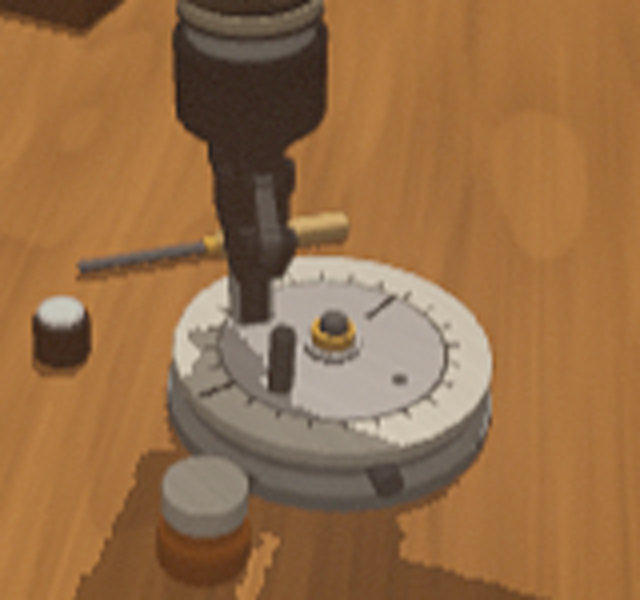

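The closed fingertips (crop about 255,315) stand behind the peg (crop 283,358) and clear of it. I'll go down the last 8 mm.

jog_arm([
  [-0.001,0,0.003,0],
  [-0.001,0,0.003,0],
  [-0.001,0,0.003,0],
  [-0.001,0,0,0],
  [0,0,0,0],
  [0,0,0,0],
  [0,0,0,0],
  [0,0,0,0],
])

```text
time: 5.53
eef_pos: [0.5977, 0.0244, 0.0675]
tcp_rot: [0.988, 0.156, -0.017, 0.002]
contact_force: [0.2, 1.0, -0.6]
opening: 0.001
```

```bash
python3 -c "
from h import *
where([.5964,.0247,.067])"
```

```text
t 5.53 p [0.5977 0.0244 0.0675] alpha 18.01 r 0.0441 phi 19.05 zaxis [-0.033 -0.009 -0.999] F [ 0.19  1.04 -0.6 ] j6 1.142
tool delta [-0.0011 -0.0007  0.0005]
```

jog_arm([
  [0,-0.0022,-0.0002,-0.05],
  [0,-0.0022,-0.0002,-0.05],
  [0,-0.0022,-0.0002,-0.05],
  [0,-0.0022,-0.0002,-0.05],
  [0,-0.0022,-0.0002,-0.05],
  [0,-0.0022,-0.0002,-0.05],
  [0,-0.0022,-0.0002,-0.05],
  [0,-0.0022,-0.0002,-0.05],
])

```text
time: 6.2
eef_pos: [0.5916, 0.0389, 0.0709]
tcp_rot: [0.933, 0.358, -0.014, 0.001]
contact_force: [2.2, -1.1, -1.2]
opening: -0.001
```

```bash
python3 -c "
from h import *
where()"
```

```text
t 6.2 p [0.5916 0.0389 0.0709] alpha 42.01 r 0.0458 phi 39.1 zaxis [-0.026 -0.012 -1.   ] F [ 2.16 -1.11 -1.19] j6 0.749
```

jog_arm([
  [-0.0005,-0.0027,0.0005,-0.05],
  [-0.0005,-0.0027,0.0005,-0.05],
  [-0.0005,-0.0027,0.0005,-0.05],
  [-0.0005,-0.0027,0.0005,-0.05],
  [-0.0005,-0.0027,0.0005,-0.05],
  [-0.0005,-0.0027,0.0005,-0.05],
  [-0.0005,-0.0027,0.0005,-0.05],
  [-0.0005,-0.0027,0.0005,-0.05],
])

```text
time: 6.87
eef_pos: [0.5816, 0.0476, 0.072]
tcp_rot: [0.838, 0.545, -0.003, 0.007]
contact_force: [2.1, 0.6, -0.5]
opening: -0.003
```

```bash
python3 -c "
from h import *
where()
im=shot('side','side2')
cv2.imwrite('pics/c3.png',cv2.resize(im[130:280,270:430],None,fx=4,fy=4,interpolation=cv2.INTER_CUBIC))"
```

```text
t 6.87 p [0.5816 0.0476 0.072 ] alpha 66.03 r 0.0455 phi 55.74 zaxis [ 0.003 -0.015 -1.   ] F [ 2.11  0.6  -0.51] j6 0.343
```

View pics/c3.png

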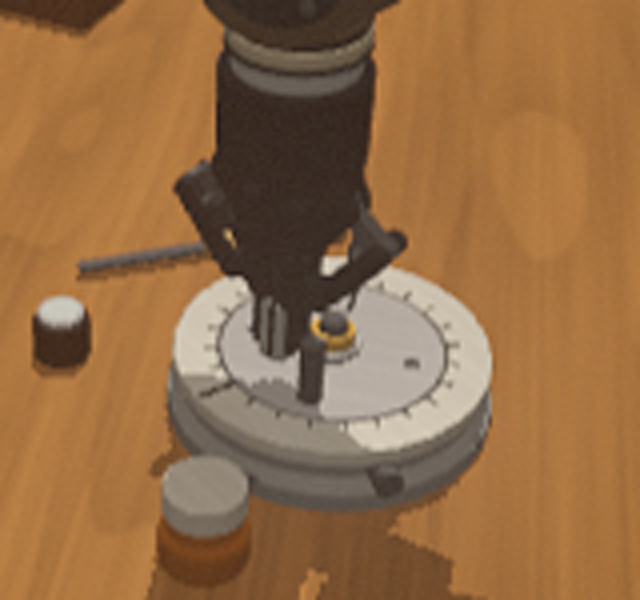

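jog_arm([
  [0,-0.0045,0.0008,-0.035],
  [0,-0.0045,0.0008,-0.035],
  [0,-0.0045,0.0008,-0.035],
  [0,-0.0045,0.0008,-0.035],
  [-0.0003,-0.0045,0.0006,-0.04],
  [-0.0003,-0.0045,0.0006,-0.04],
  [-0.0003,-0.0045,0.0006,-0.04],
  [-0.0003,-0.0045,0.0006,-0.04],
])

```text
time: 7.58
eef_pos: [0.5573, 0.052, 0.0724]
tcp_rot: [0.744, 0.668, 0.004, 0.02]
contact_force: [3.3, -3.1, -1.3]
opening: 0.002
```

```bash
python3 -c "
from h import *
where()"
```

```text
t 7.58 p [0.5573 0.052  0.0724] alpha 83.75 r 0.042 phi 88.19 zaxis [ 0.033 -0.025 -0.999] F [ 3.31 -3.12 -1.28] j6 0.048
```

jog_arm([
  [0.0003,-0.0038,0.0005,-0.055],
  [0.0003,-0.0038,0.0005,-0.055],
  [0.0003,-0.0038,0.0005,-0.055],
  [0.0002,-0.0038,0.0005,-0.055],
  [0,-0.0038,0.0005,-0.055],
  [0,-0.0038,0.0005,-0.055],
  [0,-0.0038,0.0005,-0.055],
  [0,-0.0038,0.0005,-0.055],
])

```text
time: 8.25
eef_pos: [0.5379, 0.0473, 0.0727]
tcp_rot: [0.575, 0.817, 0.006, 0.035]
contact_force: [3.4, 0.7, -2.3]
opening: 0.002
```

```bash
python3 -c "
from h import *
where()
im=shot('side','side3')
cv2.imwrite('pics/c4.png',cv2.resize(im[130:280,270:430],None,fx=4,fy=4,interpolation=cv2.INTER_CUBIC))"
```

```text
t 8.25 p [0.5379 0.0473 0.0727] alpha 109.67 r 0.0414 phi 115.85 zaxis [ 0.065 -0.03  -0.997] F [ 3.41  0.71 -2.25] j6 -0.413
```

View pics/c4.png

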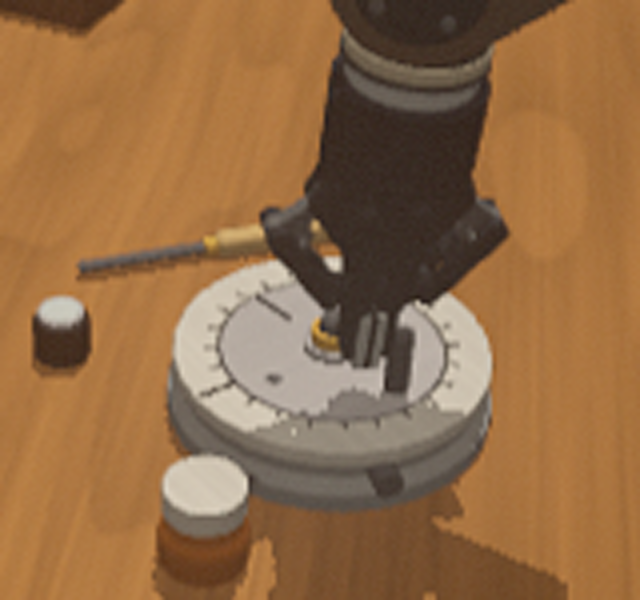

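The index mark shows at crop (258,297)–(291,319) and the long line at about (202,394)–(232,384). I'll measure both from the side view.

```bash
cat > ang.py <<'E'
from h import *
def pa(x,y,n="side",o=(270,130),k=4): 
    return ray(n,(x+.5)/k-.5+o[0],(y+.5)/k-.5+o[1],.04)[:2]
def show(outer,inner,**kw):
    a,b=pa(*outer,**kw),pa(*inner,**kw)
    d=a-b; print("outer",a.round(4),"len",np.hypot(*d).round(4),"dir",np.degrees(np.arctan2(d[1],d[0])).round(1),"angle about C",np.degrees(np.arctan2(*(a-C)[::-1])).round(1),np.degrees(np.arctan2(*(b-C)[::-1])).round(1),"r",np.hypot(*(a-C)).round(4),np.hypot(*(b-C)).round(4))
E
python3 -c "
from ang import *
show((258,297),(291,319)); show((202,394),(232,384))"
```

```text
outer [ 0.6033 -0.027 ] len 0.0276 dir -39.2 angle about C -38.0 -37.1 r 0.06 0.0324
outer [0.6201 0.0661] len 0.0184 dir 38.4 angle about C 41.2 42.0 r 0.0852 0.0668
```

jog_arm([
  [0.0003,-0.0038,0.0005,-0.06],
  [0.0003,-0.0038,0.0005,-0.06],
  [0.0003,-0.0038,0.0005,-0.06],
  [0.0002,-0.0038,0.0005,-0.06],
  [0,-0.0038,0.0005,-0.06],
  [0,-0.0038,0.0005,-0.06],
  [0,-0.0038,0.0005,-0.06],
  [0,-0.0038,0.0005,-0.06],
])

```text
time: 8.97
eef_pos: [0.5218, 0.0323, 0.0726]
tcp_rot: [0.361, 0.931, 0.003, 0.049]
contact_force: [3.8, 1.6, -0.7]
opening: -0.001
```

```bash
python3 -c "
from h import *
where()"
```

```text
t 8.97 p [0.5218 0.0323 0.0726] alpha 137.46 r 0.0409 phi 146.89 zaxis [ 0.093 -0.029 -0.995] F [ 3.79  1.62 -0.68] j6 -0.939
```

jog_arm([
  [0.0003,-0.0032,0.0004,-0.07],
  [0.0003,-0.0032,0.0004,-0.07],
  [0.0003,-0.0032,0.0004,-0.07],
  [0.0003,-0.0032,0.0004,-0.07],
  [0.0003,-0.0032,0.0004,-0.06],
  [0.0003,-0.0032,0.0004,-0.06],
  [0.0002,-0.003,0.0004,-0.06],
  [0.0002,-0.003,0.0004,-0.06],
])

```text
time: 9.63
eef_pos: [0.5146, 0.0143, 0.0721]
tcp_rot: [0.108, 0.993, -0.004, 0.056]
contact_force: [1.6, 3.2, -0.4]
opening: -0.001
```

```bash
python3 -c "
from h import *
where()
im=shot('side','side4')
cv2.imwrite('pics/c5.png',cv2.resize(im[130:280,270:430],None,fx=4,fy=4,interpolation=cv2.INTER_CUBIC))"
```

```text
t 9.63 p [0.5146 0.0143 0.0721] alpha 167.62 r 0.0416 phi 174.05 zaxis [ 0.111 -0.021 -0.994] F [ 1.59  3.23 -0.42] j6 -1.521
```

View pics/c5.png

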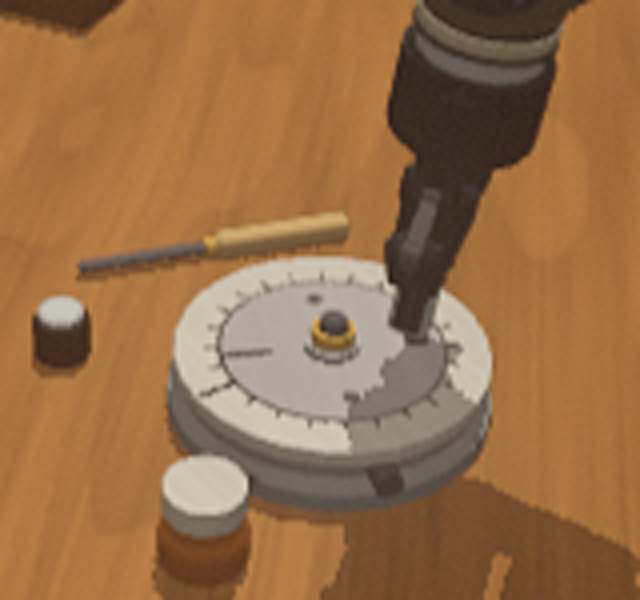

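The mark now runs from crop (222,353) to (272,351), just behind the long line.

```bash
cat >> ang.py <<'E'
def fine(im,a0):
    g=cv2.cvtColor(im,cv2.COLOR_BGR2GRAY).astype(np.float32)
    th=np.arange(a0-12,a0+12,.25)
    def f(r0,r1,a,out=True):
        t=np.radians(np.arange(a-6,a+6,.25)); P=[]
        for r in np.arange(r0,r1,.002):
            uv=np.array([proj("side",[C[0]+r*np.cos(q),C[1]+r*np.sin(q),.04]) for q in t],np.float32)
            v=cv2.remap(g,uv[None,:,0].copy(),uv[None,:,1].copy(),cv2.INTER_CUBIC)[0]
            d=np.clip(np.percentile(v,70)-v,0,None); d=np.where(d>.4*d.max(),d,0); w=(d*t).sum()/d.sum()
            P.append([C[0]+r*np.cos(w),C[1]+r*np.sin(w)])
        P=np.array(P); vx,vy,x,y=cv2.fitLine(P.astype(np.float32),cv2.DIST_HUBER,0,.0005,.001).ravel()
        # angle where the fitted line meets r=.064 about C
        d=np.array([vx,vy]);q=np.array([x,y])-C
        if d@q<0:d=-d
        b=q@d; s=-b+np.sqrt(b*b-q@q+.064**2); e=q+s*d
        return np.degrees(np.arctan2(e[1],e[0])), np.degrees(np.arctan2(d[1],d[0]))
    i=f(.038,.060,a0); l=f(.070,.083,41.3); print("index",np.round(i,2),"line",np.round(l,2),"todo",round(l[0]-i[0],2))
E
python3 -c "
from ang import *
show((222,353),(272,351))
im=cv2.imread('pics/side4.png'); 
for a in(14,18,22): fine(im,a)"
```

```text
outer [0.6153 0.0289] len 0.0278 dir 14.7 angle about C 17.7 20.1 r 0.0622 0.0345
index [18.33 19.36] line [41.4  42.34] todo 23.06
index [18.91 16.21] line [41.4  42.34] todo 22.49
index [18.93 16.27] line [41.4  42.34] todo 22.47
```

jog_arm([
  [0.0003,-0.003,0.0003,-0.06],
  [0.0003,-0.003,0.0003,-0.06],
  [0.0003,-0.003,0.0003,-0.06],
  [0.0003,-0.003,0.0003,-0.05],
  [0.0001,-0.002,0.0003,-0.03],
  [0,-0.001,0.0002,0],
  [0,0,0,0],
  [0,0,0,0],
])

```text
time: 10.35
eef_pos: [0.5144, 0.0026, 0.072]
tcp_rot: [-0.017, 0.998, -0.008, 0.058]
contact_force: [0.5, 1.3, 0.1]
opening: 0.0
```

```bash
python3 -c "
from ang import *
where()
im=shot('side','side5')
for a in(32,36,40): fine(im,a)
cv2.imwrite('pics/c6.png',cv2.resize(im[130:280,270:430],None,fx=4,fy=4,interpolation=cv2.INTER_CUBIC))"
```

```text
t 10.35 p [0.5144 0.0026 0.072 ] alpha -178.01 r 0.0423 phi -169.97 zaxis [ 0.116 -0.014 -0.993] F [0.48 1.29 0.06] j6 -1.809
index [35.66 36.78] line [41.35 42.51] todo 5.68
index [36.12 37.23] line [41.35 42.51] todo 5.22
index [36.23 36.06] line [41.35 42.51] todo 5.11
```

View pics/c6.png

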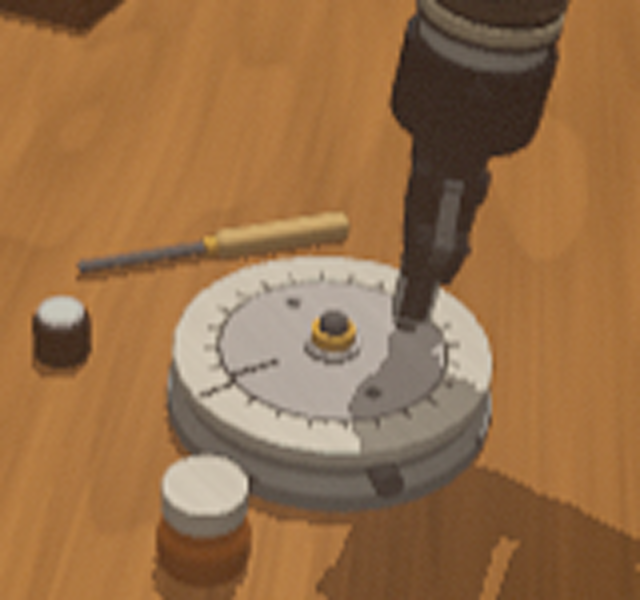

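The mark is 5.2° short, about 4 mm at the peg. I'll go in gently.

jog_arm([
  [0,-0.001,0.0002,-0.01],
  [0,-0.001,0.0002,-0.01],
  [0,-0.001,0.0002,-0.01],
  [0,-0.001,0.0002,-0.01],
  [0,-0.001,0.0002,-0.01],
  [0,-0.0005,0.0001,0],
  [0,0,0,0],
  [0,0,0,0],
])

```text
time: 11.07
eef_pos: [0.5161, -0.0019, 0.0719]
tcp_rot: [-0.043, 0.997, -0.008, 0.059]
contact_force: [1.3, 4.3, 0.6]
opening: 0.002
```

```bash
python3 -c "
from ang import *
where()
im=shot('side','side6')
for a in(36,40,42): fine(im,a)"
```

```text
t 11.07 p [ 0.5161 -0.0019  0.0719] alpha -175.03 r 0.0416 phi -163.4 zaxis [ 0.119 -0.011 -0.993] F [1.28 4.33 0.65] j6 -1.876
index [40.65 41.43] line [41.46 42.12] todo 0.81
index [41.4  40.27] line [41.46 42.12] todo 0.06
index [41.39 40.17] line [41.46 42.12] todo 0.08
```

That lines it up to about 0.1°. Now I'll back off along +y of the tool and lift away.

jog_arm([
  [0,0.006,-0.0005,0],
  [0,0.006,-0.001,0],
  [0,0.004,-0.002,0],
  [0,0,-0.012,0],
  [0,0,-0.02,0],
  [0,0,-0.025,0],
  [0,0,-0.025,0],
  [0,0,-0.025,0],
])

```text
time: 11.78
eef_pos: [0.4932, 0.0171, 0.1758]
tcp_rot: [-0.044, 0.998, -0.009, 0.046]
contact_force: [-0.3, -0.0, -0.4]
opening: -0.003
```

```bash
python3 -c "
from ang import *
where()
im=shot('side','side7')
for a in(36,40,42): fine(im,a)
cv2.imwrite('pics/c7.png',cv2.resize(im[130:280,270:430],None,fx=4,fy=4,interpolation=cv2.INTER_CUBIC))"
```

```text
t 11.78 p [0.4932 0.0171 0.1758] alpha -174.87 r 0.0632 phi 173.51 zaxis [ 0.093 -0.015 -0.996] F [-0.26 -0.01 -0.43] j6 -1.832
index [40.65 41.51] line [41.36 42.51] todo 0.71
index [41.41 40.33] line [41.36 42.51] todo -0.05
index [41.38 40.11] line [41.36 42.51] todo -0.02
```

View pics/c7.png

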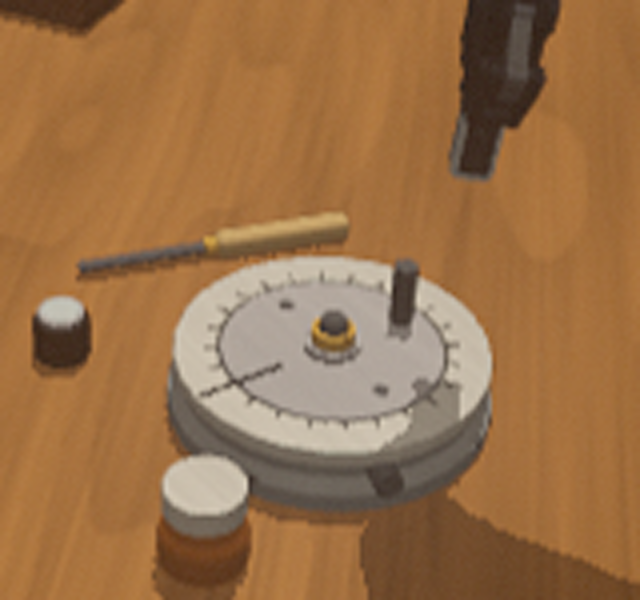

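The two lines run on as one, from (202,394) to (282,366). The brass ring is on the spindle at (334,330). I'll move the arm aside and check once from the top camera.

jog_arm([
  [0,0.02,-0.005,0],
  [0,0.035,-0.005,0],
  [0,0.035,-0.003,0],
  [0,0.035,-0.001,0],
  [0,0.035,-0.001,0],
  [0,0.035,-0.001,0],
  [0,0.035,-0.001,0],
  [0,0.02,-0.001,0],
])

```text
time: 12.5
eef_pos: [0.4732, 0.2722, 0.1988]
tcp_rot: [-0.04, 0.997, -0.015, 0.057]
contact_force: [0.4, -1.3, -0.2]
opening: 0.0
```

jog_arm([
  [0,0.01,-0.001,0],
  [0,0,-0.001,0],
  [0,0,-0.001,0],
  [0,0,-0.001,0],
  [0,0,-0.001,0],
  [0,0,0,0],
  [0,0,0,0],
  [0,0,0,0],
])

```text
time: 13.17
eef_pos: [0.4707, 0.2814, 0.2029]
tcp_rot: [-0.041, 0.997, -0.017, 0.056]
contact_force: [-0.0, 0.3, -0.9]
opening: -0.008
```

```bash
python3 -c "
from meas import *
where()
im=shot('top','top2')
c=np.array([.5562,.0098])
th,prof=polar(im,c)
print(dip(th,prof(.038,.058),41.5),dip(th,prof(.072,.084),41.5))
cv2.imwrite('pics/c8.png',cv2.resize(im[125:285,240:440],None,fx=4,fy=4,interpolation=cv2.INTER_CUBIC)[:600])"
```

```text
t 13.17 p [0.4707 0.2814 0.2029] alpha -175.17 r 0.2845 phi 107.44 zaxis [ 0.113 -0.03  -0.993] F [-0.03  0.29 -0.89] j6 -1.234
(np.float64(41.63252668765688), np.float32(43.564392)) (np.float64(41.298493333917584), np.float32(51.37788))
```

View pics/c8.png

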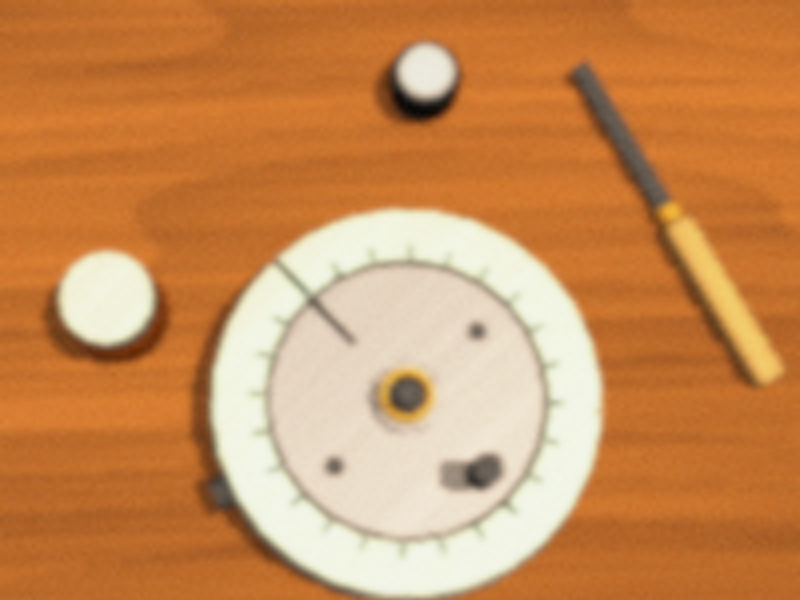

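The top view agrees: the mark and long line make one straight line from (278,262) to (352,342), within about 0.3°. The jar, loupe, file and brass ring are at the same pixels as at the start, so I'm handing in.

```bash
python3 -c "
from plant import workorder
print(workorder.sign_off())"
```

```text
the job is handed in; nothing more can be done
None
```

The dial is set: I pushed the peg about 160° counter-clockwise with the closed fingertips until the index mark met the long line. I then backed off, moved the arm clear and handed the job in at about 13 s of the 72 s allowed.

- **Alignment:** the last checks put the mark within about 0.05° of the line in the side view and 0.3° in the top view, against a limit of about 2.7°. One side-view reading, started well off the mark, gave 0.7°, still inside the limit.
- **Contact:** the force readings at the end of each push were about 1 to 5 N. The fingers stayed shut the whole time, so the peg was never between them.
- **Surroundings:** in the final top view the brass ring is on the spindle, and the jar, loupe and file look unmoved from the first picture. I compared these by eye only and did not re-measure them.
- **Tool tilt:** the tool drifted up to about 7° off vertical while pushing, which the jog commands could not correct. I saw no effect on the result.

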